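Open the porch tool cupboard

TASK

Move the closed tin box that stands in front of the little cupboard to a place on the worktop where the opening door cannot reach it, standing upright as before and let go. Then pull the cupboard door open by its handle, reaching in at a slant under the hook rail, and swing it calmly all the way round to its stop and leave it there. Do not hit the tin with the door, do not let the door fly, and leave the lockring tool, the tire lever and the coaster where they are.

Things in the scene. Friction and masses are not known exactly. Their poses are not given: they have to be found in the camera images.
- cupboard: Plywood cupboard fixed on the worktop, 140 deep x 220 wide x 200 mm high, with the rail above its front. Origin: worktop level under the middle of the carcass front, in the plane just behind the door. Its x axis points into the cupboard (away from the robot), y to the left as the robot sees it, z up. Yaw varies up to about 11 deg.
- rail (a point): Middle of the fixed steel hook rail above the cupboard front: 12 mm thick, 220 mm long along the cupboard's y; at x = -72, z = 275 mm in the cupboard's frame, on a bar to the roof near each end. It keeps an upright gripper from the closed door's handle; one leaning 35 to 50 deg from vertical (fingers down and towards the cupboard) passes under it. A small key hangs near its left end.
- door (a joint): Door angle in rad: 0 closed, grows as the free (right) edge swings towards the robot and round to the left; hard, springy stop at 1.85. Plywood leaf 14 mm thick, 215 wide, from 5 to 197 mm above the worktop, 0.4 to 0.9 kg; about 1 N of friction, stays where it is left. A sprung ball catch holds it shut: it takes 5 to 10 N at the handle and lets go suddenly in the first 0.1 rad.
- door_hinge (a point): Upright hinge axis at worktop level, in the mid-plane of the leaf: x = -9, y = +110 mm in the cupboard's frame. Its axes turn with the door: -y runs along the leaf to its free edge, -x points out of the outer face (towards the robot when closed).
- pull: The door's handle: upright steel bar 10 mm thick, 110 mm high, 180 mm from the hinge axis along the leaf. Origin at the middle of the bar, 130 mm above the worktop; bar axis 45 mm in front of the leaf's mid-plane (33 mm free behind the bar); two stubs to the leaf, 45 mm above and below the middle. The bar can roll on its own axis, so its yaw means nothing.
- tin: Matte green tin box with a closed hinged lid (does not open here), loose, 82 long (its x) x 58 wide (its y) x 55 mm high, about 0.3 kg. Origin: centre of the underside. At the start it stands in the door's way, 140 to 170 mm before the cupboard front.
- lockring: Bystander: bright metal cassette lockring tool standing upright, 38 mm across at the foot, 60 mm high. Origin: centre of the underside.
- lever: Bystander: plastic tire lever lying flat, about 125 mm long (its x), 18 wide, 8 high. Origin on its underside.
- coaster: Bystander: square ceramic coaster lying flat, 95 x 95 x 8 mm. Origin: centre of the underside.
Not all that is in view belongs to the job. Several things have the shape of the tin; the one meant has the colours described above.

How it is judged:
By the outcome, as a careful person would: the job done as asked, in the order asked, and still so for the second after the job is handed in, with the robot touching nothing.
It also fails if it takes over 72 s, if anything falls off the work surface, if the arm or the gripper's body presses on something with over 40 N, if the wrist force passes 120 N, or if a joint passes its speed limit or range.

ROBOT

A 6-joint arm with a two-finger parallel gripper is mounted at the origin on the work surface. World frame = base frame: x ahead of the robot, y to its left, z up, the work surface at z = 0. Lengths are in m, angles in rad, forces in N, time in s.
With the tool pointing down it reaches from about 0.325 to 0.85 m from the base axis. Payload 4.4 kg.
Tool frame: the origin (TCP) lies between the finger pads; the fingertips stand 11 mm ahead of it and the grasp point (between the pads) lies 8 mm behind it; z points along the fingers, y is the line along which they close (so a half turn about z gives the same grasp; the last joint's range is limited). The gripper opens to 94 mm and grips with 3 to 60 N. Pads are 16 mm wide; open, the fingers measure 119 mm over their backs; the gripper's body (75 mm by 177 mm) begins 78 mm behind the grasp point.
Start: joints at [0.973, 0.207, 1.542, -0, 1.393, -0.15], TCP at [0.249, 0.518, 0.216] pointing down, gripper open.
Joint ranges: [-2.73, 2.73], [-0.86, 2.22], [0.23, 2.46], [-1.11, 4.25], [0.08, 2.63], [-2.82, 2.82]. Speed limits (rad/s): [2.79, 2.79, 3.14, 3.14, 3.14, 3.14].

INTERFACE

Orientations are given as a unit quaternion [x, y, z, w].
In Python, from plant import r gives the robot as it stands.
- The arm moves only by the tool arm_command, never from a script. Its argument "rows" is a list of rows, each an object of numbers: "dx", "dy", "dz": the shift along the tool's x, y, z in units of 0.025 m (1.0 is 0.025 m); "rx", "ry", "rz": the turn, a rotation vector about the tool's x, y, z in units of 0.12 rad (1.0 is 0.12 rad). In form: [{"dx": .., "dy": .., "dz": .., "rx": .., "ry": .., "rz": ..}, ...]. A call has 1 to 8 rows; each row shifts and turns the commanded pose from where the row before left it, along the tool's axes as they then stand; what a row does not reach is not made up. A row lasts 1/12 s, in which the tool goes at most 41.7 mm and 7.16 degrees, less where a joint would pass 70% of its speed; a pose out of reach is approached as far as the arm can. A call with a number of a shift or a turn outside -1 to 1 is refused whole. A call with a gripper value outside its range is refused whole. "hand" is the opening, from 0 (shut) to 1 (fully open), set as the call begins (left out, the last holds). The fingers move at their own pace and stop on an object; "squeeze" is the grip in N (left out, the last holds). Time passes only in rows, so rows that do not move let the fingers close. It gives the time, the measured TCP pose, the force, the opening and the grip force at its end, in the units of the state.
- r.get_obs(): the state, without advancing time (a new reading comes with each control period).
- r.snapshot(name): name is "scene" or "top" or "wrist"; returns the picture (420x560x3 uint8, red, green, blue); there is no depth.
- r.get_calibration(name): a dict with "K" (3x3 intrinsics, pixels), "dist_coeffs" ([k1, k2, p1, p2, k3] as OpenCV has them; the pictures are not rectified), "R" (3x3) and "t" (3): a world point X has camera coordinates R X + t. Camera axes: x right, y down, z forward; pixel columns grow to the right and rows downward; lengths in m; the calibration is good to about 2 mm. A picture is of the moment at which its call begins: read the wrist's pose just before it. get_calibration takes no time and is no camera call; for the wrist camera it gives the pose at the moment of the call.
- r.sign_off(): hands the job in; it is judged then, once.
The state is a dict: "clock": time; "joint_positions": joint angles; "qd": joint speeds; "tau": joint torques, N m; "tcp_pos": TCP position; "tcp_rot": TCP orientation; "wrist_force": force on the tool from outside, world axes, zero at the start; "torque": the same for the moment, N m; "gripper_width": opening from 0.0 (shut) to 1.0 (fully open); "grip_force": force on a finger pad.
Only numpy, scipy, OpenCV 4.12 (cv2) and the standard library are available. Lean on these libraries where they do the work, as an engineer would, in place of code of your own. Each camera call takes 0.05 s, during which the arm holds its last target. There are 200 camera calls.

## Working session

There is one attempt and no reset: what is moved stays moved. The work goes in short steps, Python scripts to look and compute and a tool call to move; the robot and the scene stay as the last step left them, time stands still between calls to the robot, and variables do not carry over. Pictures are saved under pics/ and viewed, at most 10 in all, crops included, and the job is handed in when it is done.

Besides the shell and the picture viewer there is one more tool, called after "Call:" by a JSON object that holds its "fn" and its "kwargs". arm_command: Moves the arm, as the interface text tells. Shifts and turns lie within -1 to 1; 1 stands for 0.025 m of shift or 0.12 rad of turn. Its arguments: {"type":"object","properties":{"rows":{"type":"array"},"hand":{"type":"number"},"squeeze":{"type":"number"}},"required":["rows"]}

```bash
mkdir -p pics; ls; python3 - <<'E'
from plant import r
import cv2,numpy as np
o=r.get_obs();print({k:np.round(v,3) for k,v in o.items()})
a=r.snapshot("scene");b=r.snapshot("top")
cv2.imwrite("pics/scene.png",a[:,:,::-1]);cv2.imwrite("pics/top.png",b[:,:,::-1])
for n in("scene","top","wrist"):
    c=r.get_calibration(n);print(n,np.round(c["K"],1).tolist(),np.round(c["dist_coeffs"],3),np.round(c["R"],3).tolist(),np.round(c["t"],3), "pos",np.round(-np.array(c["R"]).T@c["t"],3))
E
```

```text
pics
{'clock': np.float64(0.0), 'joint_positions': array([ 0.972,  0.207,  1.543,  0.   ,  1.394, -0.15 ]), 'qd': array([-0.001, -0.   ,  0.   , -0.   , -0.001, -0.001]), 'tau': array([-2.0000e-03, -3.7086e+01, -2.8142e+01,  7.0000e-02,  3.6000e-02,
       -0.0000e+00]), 'tcp_pos': array([0.249, 0.518, 0.215]), 'tcp_rot': array([ 0.222,  0.975, -0.001, -0.   ]), 'wrist_force': array([-0.189, -0.453, -0.189]), 'torque': array([ 0.004,  0.009, -0.027]), 'grip_force': np.float64(0.0), 'gripper_width': np.float64(1.0)}
scene [[413.7, 0.0, 278.8], [0.0, 413.7, 207.0], [0.0, 0.0, 1.0]] [-0.097  0.     0.     0.     0.   ] [[0.354, 0.935, 0.005], [0.783, -0.293, -0.548], [-0.511, 0.198, -0.836]] [-0.306 -0.317  1.279] pos [ 1.01  -0.06   0.898]
top [[528.4, 0.0, 283.7], [0.0, 528.4, 210.5], [0.0, 0.0, 1.0]] [-0.184  0.     0.     0.     0.   ] [[-0.016, -1.0, -0.0], [-0.998, 0.016, -0.058], [0.058, -0.001, -0.998]] [0.119 0.563 1.395] pos [0.483 0.111 1.425]
wrist [[355.3, 0.0, 280.1], [0.0, 355.3, 206.5], [0.0, 0.0, 1.0]] [-0.069  0.     0.     0.     0.   ] [[0.433, 0.901, -0.002], [0.875, -0.42, 0.242], [0.217, -0.106, -0.97]] [-0.573 -0.025  0.391] pos [0.185 0.547 0.384]
```

View pics/scene.png

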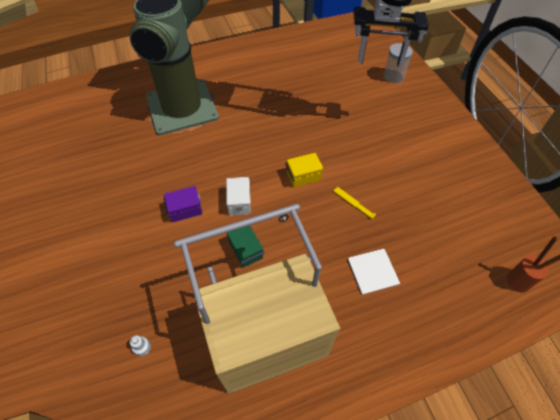

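View pics/top.png

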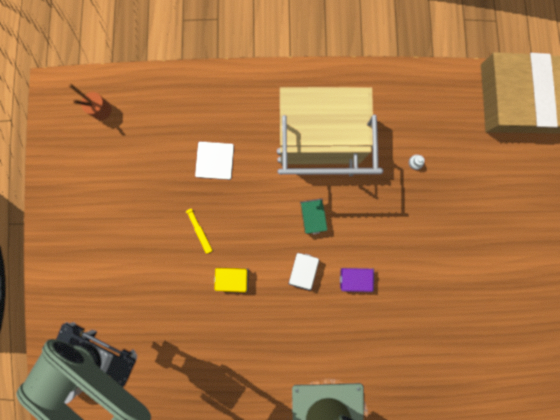

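The scene view shows the cupboard, with the roof around (270,325) and the rail from (180,242) to (298,208). Box-shaped candidates in the top view are green (314,217), yellow (231,280), white (305,271) and purple (357,280). Only the green one stands in front of the cupboard and matches "matte green". I'll confirm that in a crop while measuring.

```bash
cat > h.py <<'E'
import cv2,numpy as np
from plant import r
def rays(cal,px):
    K,d,R,t=[np.array(cal[k],float) for k in("K","dist_coeffs","R","t")]
    u=cv2.undistortPoints(np.array(px,float).reshape(-1,1,2),K,d).reshape(-1,2)
    v=np.c_[u,np.ones(len(u))]@R; return -R.T@t, v/np.linalg.norm(v,axis=1)[:,None]
def plane(cal,px,z):
    c,v=rays(cal,px); return c+v*((z-c[2])/v[:,2])[:,None]
def tri(c1,p1,c2,p2):
    (a,u),(b,v)=rays(c1,p1),rays(c2,p2);out=[]
    for i in range(len(u)):
        s=np.linalg.lstsq(np.c_[u[i],-v[i]],b-a,rcond=None)[0]
        P,Q=a+s[0]*u[i],b+s[1]*v[i]; out.append([*((P+Q)/2),np.linalg.norm(P-Q)])
    return np.array(out)
def project(cal,X):
    K,d,R,t=[np.array(cal[k],float) for k in("K","dist_coeffs","R","t")]
    return cv2.projectPoints(np.array(X,float).reshape(-1,1,3),cv2.Rodrigues(R)[0],t,K,d)[0].reshape(-1,2)
def blobs(img,lo,hi,amin=40):
    m=cv2.inRange(cv2.cvtColor(img,cv2.COLOR_RGB2HSV),np.array(lo),np.array(hi))
    cs=cv2.findContours(m,cv2.RETR_EXTERNAL,cv2.CHAIN_APPROX_NONE)[0]
    return [c for c in cs if cv2.contourArea(c)>amin]
E
python3 - <<'E'
from h import *
S=cv2.imread("pics/scene.png");T=cv2.imread("pics/top.png")
A=cv2.resize(T[75:245,265:435],(400,400),interpolation=cv2.INTER_CUBIC)
B=cv2.resize(S[195:395,165:365],(400,400),interpolation=cv2.INTER_CUBIC)
cv2.imwrite("pics/crop.png",np.hstack([A,B]))
for n,I in(("scene",S),("top",T)):
    cal=r.get_calibration(n); I=I[:,:,::-1].copy()
    for nm,lo,hi,z in(("green",(60,80,20),(95,255,200),.055),("white",(0,0,170),(179,45,255),.03),("yellow",(22,180,120),(34,255,255),.03),("purple",(125,80,40),(155,255,255),.05),("roof",(15,50,150),(30,160,255),.2)):
        for c in blobs(I,lo,hi,30):
            (x,y),(w,h),a=cv2.minAreaRect(c)
            if y<60 and n=="top" or y<120: continue
            box=cv2.boxPoints(cv2.minAreaRect(c))
            print(n,nm,"px",np.round((x,y,w,h,a)),"xy",np.round(plane(cal,[(x,y)],z)[0,:2],3),"box",np.round(plane(cal,box,z)[:,:2],3).tolist() if nm in("green",) else "")
E
```

```text
scene green px [252. 261.   3.  21.  63.] xy [0.609 0.031] box [[0.609, 0.007], [0.602, 0.055], [0.608, 0.056], [0.616, 0.008]]
scene green px [244. 242.  32.  25.  63.] xy [0.557 0.03 ] box [[0.52, -0.003], [0.509, 0.056], [0.593, 0.063], [0.602, 0.005]]
scene white px [142. 347.   9.  17.  37.] xy [ 0.706 -0.245] box 
scene white px [136. 341.  10.  10.  90.] xy [ 0.69  -0.256] box 
scene white px [374. 270.  39.  42.  74.] xy [0.719 0.288] box 
scene white px [237. 224.   2. 126.  73.] xy [0.492 0.031] box 
scene white px [238. 190.  27.  22.  90.] xy [0.396 0.065] box 
scene yellow px [354. 203.  48.   7.  36.] xy [0.534 0.329] box 
scene yellow px [306. 169.  28.  33.  75.] xy [0.391 0.256] box 
scene purple px [182. 204.  29.  34.  76.] xy [ 0.399 -0.079] box 
scene roof px [ 20. 416.  17.   5.  -0.] xy [ 0.813 -0.425] box 
scene roof px [264. 311.  87. 132.  70.] xy [0.776 0.004] box 
scene roof px [302. 268.  30.  21.  63.] xy [0.725 0.097] box 
top green px [314. 216.  31.  21.  81.] xy [0.546 0.032] box [[0.582, 0.065], [0.59, 0.01], [0.51, -0.0], [0.503, 0.054]]
top white px [304. 270.  23.  32.  15.] xy [0.405 0.06 ] box 
top white px [416. 161.  12.  13.  90.] xy [ 0.692 -0.25 ] box 
top white px [214. 160.  36.  36.   5.] xy [0.702 0.294] box 
top white px [329. 144.  57. 102.  90.] xy [ 0.742 -0.014] box 
top yellow px [230. 280.  24.  32.  90.] xy [0.383 0.255] box 
top yellow px [199. 231.  48.   8.  63.] xy [0.514 0.337] box 
top purple px [357. 280.  23.  32.  90.] xy [ 0.38  -0.078] box 
top roof px [ 18. 386.  67.  36.  90.] xy [0.132 0.774] box 
top roof px [292. 140.  23.  11.  90.] xy [0.718 0.089] box
```

View pics/crop.png

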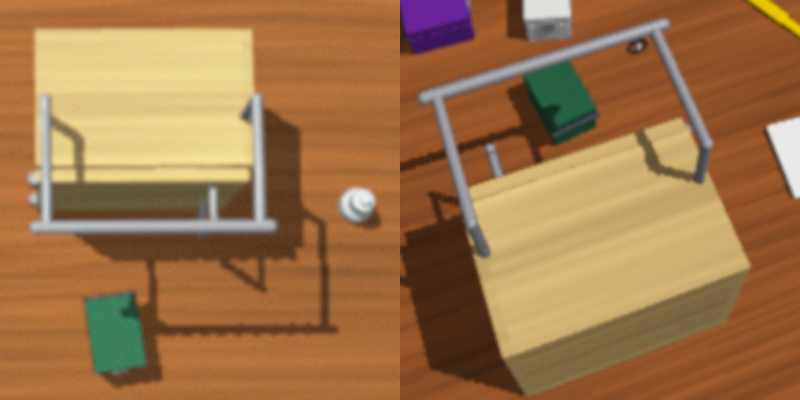

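The left half of the crop (top view) shows the green tin at (115,333), with its closed dark-green lid, in front of the door: it is the one meant. The door's top edge is at row ~175, the handle's top end at (212,190), and the rail runs from (32,227) to (275,225). The right half (scene view) shows the same points.

```bash
python3 - <<'E'
from h import *
cs,ct=r.get_calibration("scene"),r.get_calibration("top")
n=["roofBackL","roofBackR","railL","railR","pullTop","doorFrontL","doorFrontR"]
t=np.array([(35,28),(252,28),(32,227),(275,225),(212,190),(35,183),(250,182)])/2.353+[265,75]
s=np.array([(349,268),(105,358),(265,23),(24,97),(91,147),(284,119),(68,186)])/2+[165,195]
X=tri(ct,t,cs,s)
for a,b in zip(n,X):print(a,np.round(b,3))
for a,b in((0,1),(2,3),(5,6)):
    d=X[a]-X[b];print("yaw deg",np.degrees(np.arctan2(-d[0],d[1])))
for z in(.2,.197,.275): print(z,np.round(plane(ct,t,z)[:,:2],3).tolist())
# tin top face
S=cv2.imread("pics/scene.png")[:,:,::-1].copy();T=cv2.imread("pics/top.png")[:,:,::-1].copy()
g=lambda I:max(blobs(I,(60,80,20),(95,255,200),30),key=cv2.contourArea)
bt=cv2.boxPoints(cv2.minAreaRect(g(T)));bs=cv2.boxPoints(cv2.minAreaRect(g(S)))
print(bt.tolist(),bs.tolist())
ord_=lambda cal,b:np.array(sorted(b.tolist(),key=lambda p:np.arctan2(*(plane(cal,[p],.05)[0,:2]-plane(cal,[b.mean(0)],.05)[0,:2]))))
print(np.round(tri(ct,ord_(ct,bt),cs,ord_(cs,bs)),3))
print("lockring foot",[np.round(plane(c,[p],.0)[0],3) for c,p in((ct,(417,163)),(cs,(141,352)))])
E
```

```text
roofBackL [0.851 0.115 0.193 0.001]
roofBackR [ 0.849 -0.105  0.194  0.004]
railL [0.637 0.121 0.268 0.001]
railR [ 0.635 -0.106  0.271  0.006]
pullTop [ 0.677 -0.059  0.219  0.004]
doorFrontL [0.694 0.119 0.182 0.004]
doorFrontR [ 0.691 -0.096  0.189  0.008]
yaw deg -0.5300069397742024
yaw deg -0.32091662205912896
yaw deg -0.8272032706662258
0.2 [[0.849, 0.115], [0.847, -0.106], [0.646, 0.121], [0.644, -0.122], [0.68, -0.059], [0.69, 0.117], [0.688, -0.098]]
0.197 [[0.85, 0.115], [0.848, -0.106], [0.646, 0.121], [0.645, -0.122], [0.681, -0.06], [0.69, 0.117], [0.688, -0.099]]
0.275 [[0.826, 0.114], [0.825, -0.093], [0.636, 0.12], [0.634, -0.108], [0.668, -0.049], [0.677, 0.117], [0.675, -0.085]]
[[300.9421691894531, 202.624267578125], [321.9075012207031, 199.39883422851562], [326.5895690917969, 229.83236694335938], [305.6242370605469, 233.05780029296875]] [[225.6000213623047, 233.20001220703125], [248.40000915527344, 221.80001831054688], [262.60003662109375, 250.20001220703125], [239.80003356933594, 261.6000061035156]]
[[ 0.511 -0.002  0.038  0.001]
 [ 0.504  0.056  0.046  0.004]
 [ 0.584  0.065  0.037  0.001]
 [ 0.591  0.008  0.033  0.002]]
lockring foot [array([ 0.691, -0.259,  0.   ]), array([ 0.706, -0.257,  0.   ])]
```

Call:
{"fn": "arm_command", "kwargs": {"rows": [{"rz": -0.96},{"rz": -0.96},{"rz": -0.96},{"rz": -0.96},{"rz": -0.96},{"dx": -0.2,"dy": -0.5},{"dx": -0.44,"dy": -0.98},{"dx": -0.44,"dy": -0.98}], "hand": 1, "squeeze": 20}}

```text
$.rows[0]: bad value
```

Call:
{"fn": "arm_command", "kwargs": {"rows": [{"dx": -0.44,"dy": -0.98},{"dx": -0.44,"dy": -0.98},{"dx": -0.44,"dy": -0.98},{"dx": -0.44,"dy": -0.98},{"dx": -0.44,"dy": -0.98},{"dx": -0.44,"dy": -0.98},{"dx": -0.44,"dy": -0.98},{"dx": -0.44,"dy": -0.98}]}}

```text
$.rows[0]: bad value
```

Call:
{"fn": "arm_command", "kwargs": {"rows": [{"dx": -0.44,"dy": -0.98},{"dx": -0.44,"dy": -0.98},{"dx": -0.44,"dy": -0.98},{"dx": -0.44,"dy": -0.98},{"dx": -0.44,"dy": -0.98},{"dx": -0.44,"dy": -0.98},{"dx": -0.44,"dy": -0.98},{}]}}

```text
$.rows[0]: bad value
```

All six keys seem to be needed in each row.

Call:
{"fn": "arm_command", "kwargs": {"rows": [{"dx": 0,"dy": 0,"dz": 0,"rx": 0,"ry": 0,"rz": -0.96},{"dx": 0,"dy": 0,"dz": 0,"rx": 0,"ry": 0,"rz": -0.96},{"dx": 0,"dy": 0,"dz": 0,"rx": 0,"ry": 0,"rz": -0.96},{"dx": 0,"dy": 0,"dz": 0,"rx": 0,"ry": 0,"rz": -0.96},{"dx": 0,"dy": 0,"dz": 0,"rx": 0,"ry": 0,"rz": -0.96},{"dx": -0.2,"dy": -0.5,"dz": 0,"rx": 0,"ry": 0,"rz": 0},{"dx": -0.44,"dy": -0.98,"dz": 0,"rx": 0,"ry": 0,"rz": 0},{"dx": -0.44,"dy": -0.98,"dz": 0,"rx": 0,"ry": 0,"rz": 0}], "hand": 1, "squeeze": 20}}

```text
clock: 0.77
tcp_pos: [0.2836, 0.4595, 0.2159]
tcp_rot: [-0.063, 0.998, -0.001, -0.0]
wrist_force: [0.8, -0.2, -0.2]
gripper_width: 1.003
grip_force: 0.0
```

Call:
{"fn": "arm_command", "kwargs": {"rows": [{"dx": -0.43,"dy": -0.96,"dz": 0,"rx": 0,"ry": 0,"rz": 0},{"dx": -0.43,"dy": -0.96,"dz": 0,"rx": 0,"ry": 0,"rz": 0},{"dx": -0.43,"dy": -0.96,"dz": 0,"rx": 0,"ry": 0,"rz": 0},{"dx": -0.43,"dy": -0.96,"dz": 0,"rx": 0,"ry": 0,"rz": 0},{"dx": -0.43,"dy": -0.96,"dz": 0,"rx": 0,"ry": 0,"rz": 0},{"dx": -0.43,"dy": -0.96,"dz": 0,"rx": 0,"ry": 0,"rz": 0},{"dx": -0.43,"dy": -0.96,"dz": 0,"rx": 0,"ry": 0,"rz": 0},{"dx": -0.43,"dy": -0.96,"dz": 0,"rx": 0,"ry": 0,"rz": 0}]}}

```text
clock: 1.43
tcp_pos: [0.3937, 0.2792, 0.2162]
tcp_rot: [-0.062, 0.998, -0.0, -0.0]
wrist_force: [0.1, -1.0, 0.3]
gripper_width: 0.999
grip_force: 0.0
```

Call:
{"fn": "arm_command", "kwargs": {"rows": [{"dx": -0.43,"dy": -0.96,"dz": 0,"rx": 0,"ry": 0,"rz": 0},{"dx": -0.43,"dy": -0.96,"dz": 0,"rx": 0,"ry": 0,"rz": 0},{"dx": -0.43,"dy": -0.96,"dz": 0,"rx": 0,"ry": 0,"rz": 0},{"dx": -0.43,"dy": -0.96,"dz": 0,"rx": 0,"ry": 0,"rz": 0},{"dx": -0.43,"dy": -0.96,"dz": 0,"rx": 0,"ry": 0,"rz": 0},{"dx": -0.43,"dy": -0.96,"dz": 0,"rx": 0,"ry": 0,"rz": 0},{"dx": -0.43,"dy": -0.96,"dz": 0,"rx": 0,"ry": 0,"rz": 0},{"dx": -0.43,"dy": -0.96,"dz": 0,"rx": 0,"ry": 0,"rz": 0}]}}

```text
clock: 2.1
tcp_pos: [0.5031, 0.0998, 0.2161]
tcp_rot: [-0.062, 0.998, -0.0, -0.0]
wrist_force: [0.2, 0.7, 1.0]
gripper_width: 1.004
grip_force: 0.0
```

Call:
{"fn": "arm_command", "kwargs": {"rows": [{"dx": -0.43,"dy": -0.96,"dz": 0,"rx": 0,"ry": 0,"rz": 0},{"dx": -0.43,"dy": -0.96,"dz": 0,"rx": 0,"ry": 0,"rz": 0},{"dx": -0.43,"dy": -0.96,"dz": 0,"rx": 0,"ry": 0,"rz": 0},{"dx": 0,"dy": 0,"dz": 0,"rx": 0,"ry": 0,"rz": 0}]}}

```text
clock: 2.43
tcp_pos: [0.5459, 0.0299, 0.2162]
tcp_rot: [-0.06, 0.998, -0.001, 0.0]
wrist_force: [-0.4, -0.2, 0.1]
gripper_width: 1.002
grip_force: 0.0
```

```bash
python3 - <<'E'
from h import *
o=r.get_obs();cal=r.get_calibration("wrist");I=r.snapshot("wrist")
cv2.imwrite("pics/w1.png",I[:,:,::-1]);print(np.round(o["tcp_pos"],4),o["clock"],o["joint_positions"])
for c in blobs(I,(60,80,20),(95,255,200),300):
    m=cv2.minAreaRect(c);b=cv2.boxPoints(m);print(np.round(m[0]),np.round(plane(cal,[m[0]],.055),3),np.round(plane(cal,b,.055)[:,:2],3).tolist())
E
```

```text
[0.5459 0.0299 0.2162] 2.4333 [-0.10214459  0.14666995  1.61215008 -0.00234647  1.38186006 -1.79313602]
[282. 193.] [[0.545 0.03  0.055]] [[0.508, -0.002], [0.501, 0.053], [0.584, 0.065], [0.591, 0.007]]
```

View pics/w1.png

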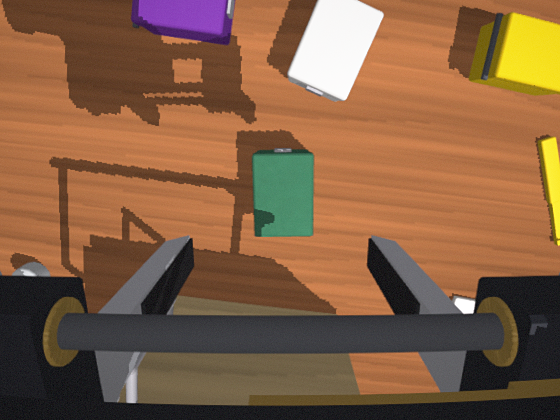

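The wrist view shows the green tin's top centred at (282,193) between the fingers, with its hinge at (283,150). This gives (0.546, 0.031), in agreement with the top view. Next I check its height from the two views and descend.

```bash
python3 - <<'E'
from h import *
ct,cw=r.get_calibration("top"),r.get_calibration("wrist")
print(np.round(tri(ct,[(314.0,216.2),(302,203.5),(327,230)],cw,[(283,194),(313,237),(253,154)]),4))
E
```

```text
[[0.546  0.0327 0.0495 0.0029]
 [0.5778 0.0643 0.0741 0.0031]
 [0.5096 0.0007 0.0618 0.0029]]
```

Call:
{"fn": "arm_command", "kwargs": {"rows": [{"dx": 0,"dy": 0,"dz": 0.8,"rx": 0,"ry": 0,"rz": 0},{"dx": 0,"dy": 0.04,"dz": 0.9,"rx": 0,"ry": 0,"rz": 0},{"dx": 0,"dy": 0,"dz": 0.9,"rx": 0,"ry": 0,"rz": 0},{"dx": 0,"dy": 0,"dz": 0.9,"rx": 0,"ry": 0,"rz": 0},{"dx": 0,"dy": 0,"dz": 0.8,"rx": 0,"ry": 0,"rz": 0}]}}

```text
clock: 2.9
tcp_pos: [0.5427, 0.0363, 0.1074]
tcp_rot: [-0.063, 0.998, 0.0, -0.001]
wrist_force: [0.7, 1.3, -0.5]
gripper_width: 0.998
grip_force: 0.0
```

Call:
{"fn": "arm_command", "kwargs": {"rows": [{"dx": 0,"dy": 0,"dz": 0.8,"rx": 0,"ry": 0,"rz": 0},{"dx": 0,"dy": 0,"dz": 0.8,"rx": 0,"ry": 0,"rz": 0},{"dx": 0,"dy": 0,"dz": 0.8,"rx": 0,"ry": 0,"rz": 0},{"dx": 0,"dy": 0,"dz": 0.8,"rx": 0,"ry": 0,"rz": 0},{"dx": 0,"dy": 0,"dz": 0,"rx": 0,"ry": 0,"rz": 0},{"dx": 0,"dy": 0,"dz": 0,"rx": 0,"ry": 0,"rz": 0}]}}

```text
clock: 3.4
tcp_pos: [0.5423, 0.0362, 0.028]
tcp_rot: [-0.064, 0.998, 0.0, -0.002]
wrist_force: [-0.4, -0.3, 0.1]
gripper_width: 1.005
grip_force: 0.0
```

Call:
{"fn": "arm_command", "kwargs": {"rows": [{"dx": -0.12,"dy": -0.16,"dz": 0,"rx": 0,"ry": 0,"rz": 0},{"dx": 0,"dy": 0,"dz": 0,"rx": 0,"ry": 0,"rz": 0}]}}

```text
clock: 3.57
tcp_pos: [0.5499, 0.0316, 0.0309]
tcp_rot: [-0.064, 0.998, -0.0, 0.002]
wrist_force: [1.1, 0.6, 0.3]
gripper_width: 1.002
grip_force: 0.0
```

Call:
{"fn": "arm_command", "kwargs": {"rows": [{"dx": 0,"dy": 0,"dz": 0,"rx": 0,"ry": 0,"rz": 0},{"dx": 0,"dy": 0,"dz": 0,"rx": 0,"ry": 0,"rz": 0},{"dx": 0,"dy": 0,"dz": 0,"rx": 0,"ry": 0,"rz": 0},{"dx": 0,"dy": 0,"dz": 0,"rx": 0,"ry": 0,"rz": 0},{"dx": 0,"dy": 0,"dz": 0,"rx": 0,"ry": 0,"rz": 0},{"dx": 0,"dy": 0,"dz": 0,"rx": 0,"ry": 0,"rz": 0}], "hand": 0, "squeeze": 20}}

```text
clock: 4.07
tcp_pos: [0.5478, 0.0321, 0.029]
tcp_rot: [-0.064, 0.998, 0.0, 0.0]
wrist_force: [-0.6, -1.1, 1.0]
gripper_width: 0.618
grip_force: 20.0
```

Call:
{"fn": "arm_command", "kwargs": {"rows": [{"dx": 0,"dy": 0,"dz": -0.4,"rx": 0,"ry": 0,"rz": 0},{"dx": 0,"dy": 0,"dz": -0.8,"rx": 0,"ry": 0,"rz": 0},{"dx": 0,"dy": 0,"dz": -0.8,"rx": 0,"ry": 0,"rz": 0},{"dx": 0.1,"dy": -0.3,"dz": -0.4,"rx": 0,"ry": 0,"rz": 0},{"dx": 0.2,"dy": -0.7,"dz": 0,"rx": 0,"ry": 0,"rz": 0},{"dx": 0.3,"dy": -0.9,"dz": 0,"rx": 0,"ry": 0,"rz": 0},{"dx": 0.3,"dy": -0.9,"dz": 0,"rx": 0,"ry": 0,"rz": 0},{"dx": 0.3,"dy": -0.9,"dz": 0,"rx": 0,"ry": 0,"rz": 0}]}}

```text
clock: 4.73
tcp_pos: [0.529, -0.0647, 0.0888]
tcp_rot: [-0.064, 0.998, -0.0, -0.0]
wrist_force: [0.2, -0.2, -2.9]
gripper_width: 0.617
grip_force: 20.0
```

Call:
{"fn": "arm_command", "kwargs": {"rows": [{"dx": 0.3,"dy": -0.9,"dz": 0,"rx": 0,"ry": 0,"rz": 0},{"dx": 0.3,"dy": -0.9,"dz": 0,"rx": 0,"ry": 0,"rz": 0},{"dx": 0.3,"dy": -0.9,"dz": 0,"rx": 0,"ry": 0,"rz": 0},{"dx": 0.3,"dy": -0.9,"dz": 0,"rx": 0,"ry": 0,"rz": 0},{"dx": 0.3,"dy": -0.9,"dz": 0,"rx": 0,"ry": 0,"rz": 0},{"dx": 0.3,"dy": -0.9,"dz": 0,"rx": 0,"ry": 0,"rz": 0},{"dx": 0.2,"dy": -0.6,"dz": 0,"rx": 0,"ry": 0,"rz": 0},{"dx": 0,"dy": 0,"dz": 0,"rx": 0,"ry": 0,"rz": 0}]}}

```text
clock: 5.4
tcp_pos: [0.4984, -0.2223, 0.089]
tcp_rot: [-0.062, 0.998, -0.001, -0.0]
wrist_force: [1.0, -0.1, -2.1]
gripper_width: 0.615
grip_force: 20.0
```

Call:
{"fn": "arm_command", "kwargs": {"rows": [{"dx": 0,"dy": 0,"dz": 0.6,"rx": 0,"ry": 0,"rz": 0},{"dx": 0,"dy": 0,"dz": 0.8,"rx": 0,"ry": 0,"rz": 0},{"dx": 0,"dy": 0,"dz": 0.5,"rx": 0,"ry": 0,"rz": 0},{"dx": 0,"dy": 0,"dz": 0.2,"rx": 0,"ry": 0,"rz": 0},{"dx": 0,"dy": 0,"dz": 0,"rx": 0,"ry": 0,"rz": 0},{"dx": 0,"dy": 0,"dz": 0,"rx": 0,"ry": 0,"rz": 0}]}}

```text
clock: 5.9
tcp_pos: [0.4995, -0.2184, 0.0364]
tcp_rot: [-0.064, 0.998, 0.0, -0.0]
wrist_force: [-0.0, 0.7, -3.0]
gripper_width: 0.616
grip_force: 20.0
```

Call:
{"fn": "arm_command", "kwargs": {"rows": [{"dx": 0,"dy": 0,"dz": 0.14,"rx": 0,"ry": 0,"rz": 0},{"dx": 0,"dy": 0,"dz": 0.1,"rx": 0,"ry": 0,"rz": 0},{"dx": 0,"dy": 0,"dz": 0.06,"rx": 0,"ry": 0,"rz": 0},{"dx": 0,"dy": 0,"dz": 0,"rx": 0,"ry": 0,"rz": 0}]}}

```text
clock: 6.23
tcp_pos: [0.4997, -0.2188, 0.0291]
tcp_rot: [-0.064, 0.998, -0.0, 0.0]
wrist_force: [0.0, 0.4, -2.5]
gripper_width: 0.615
grip_force: 20.0
```

Call:
{"fn": "arm_command", "kwargs": {"rows": [{"dx": 0,"dy": 0,"dz": 0.04,"rx": 0,"ry": 0,"rz": 0},{"dx": 0,"dy": 0,"dz": 0.04,"rx": 0,"ry": 0,"rz": 0},{"dx": 0,"dy": 0,"dz": 0,"rx": 0,"ry": 0,"rz": 0}]}}

```text
clock: 6.48
tcp_pos: [0.4998, -0.2188, 0.029]
tcp_rot: [-0.064, 0.998, -0.0, -0.0]
wrist_force: [-4.6, 3.8, 8.8]
gripper_width: 0.617
grip_force: 20.0
```

Call:
{"fn": "arm_command", "kwargs": {"rows": [{"dx": 0,"dy": 0,"dz": 0,"rx": 0,"ry": 0,"rz": 0},{"dx": 0,"dy": 0,"dz": 0,"rx": 0,"ry": 0,"rz": 0},{"dx": 0,"dy": 0,"dz": 0,"rx": 0,"ry": 0,"rz": 0},{"dx": 0,"dy": 0,"dz": 0,"rx": 0,"ry": 0,"rz": 0},{"dx": 0,"dy": 0,"dz": 0,"rx": 0,"ry": 0,"rz": 0},{"dx": 0,"dy": 0,"dz": 0,"rx": 0,"ry": 0,"rz": 0}], "hand": 1}}

```text
clock: 6.98
tcp_pos: [0.4995, -0.2187, 0.0268]
tcp_rot: [-0.064, 0.998, 0.0, -0.0]
wrist_force: [0.7, 0.1, -0.4]
gripper_width: 0.985
grip_force: 0.0
```

Call:
{"fn": "arm_command", "kwargs": {"rows": [{"dx": 0,"dy": 0,"dz": -0.5,"rx": 0,"ry": 0,"rz": 0},{"dx": 0,"dy": 0,"dz": -0.8,"rx": 0,"ry": 0,"rz": 0},{"dx": 0,"dy": 0,"dz": -0.9,"rx": 0,"ry": 0,"rz": 0},{"dx": 0,"dy": 0,"dz": -0.9,"rx": 0,"ry": 0,"rz": 0},{"dx": 0,"dy": 0,"dz": -0.9,"rx": 0,"ry": 0,"rz": 0},{"dx": 0,"dy": 0,"dz": -0.9,"rx": 0,"ry": 0,"rz": 0},{"dx": 0,"dy": 0,"dz": -0.9,"rx": 0,"ry": 0,"rz": 0.5},{"dx": 0,"dy": 0,"dz": -0.9,"rx": 0,"ry": 0,"rz": 0.56}]}}

```text
clock: 7.65
tcp_pos: [0.4994, -0.2187, 0.1966]
tcp_rot: [0.001, 1.0, -0.0, 0.0]
wrist_force: [0.7, 0.8, -0.4]
gripper_width: 1.001
grip_force: 0.0
```

Call:
{"fn": "arm_command", "kwargs": {"rows": [{"dx": 0,"dy": 0,"dz": 0,"rx": 0,"ry": -0.94,"rz": 0},{"dx": 0,"dy": 0,"dz": 0,"rx": 0,"ry": -0.94,"rz": 0},{"dx": 0,"dy": 0,"dz": 0,"rx": 0,"ry": -0.94,"rz": 0},{"dx": 0,"dy": 0,"dz": 0,"rx": 0,"ry": -0.94,"rz": 0},{"dx": 0,"dy": 0,"dz": 0,"rx": 0,"ry": -0.94,"rz": 0},{"dx": 0,"dy": 0,"dz": 0,"rx": 0,"ry": -0.94,"rz": 0},{"dx": 0,"dy": 0,"dz": 0,"rx": 0,"ry": -0.94,"rz": 0},{"dx": 0,"dy": 0,"dz": 0,"rx": 0,"ry": 0,"rz": 0}]}}

```text
clock: 8.32
tcp_pos: [0.5115, -0.1988, 0.2155]
tcp_rot: [0.016, 0.931, -0.006, 0.365]
wrist_force: [-0.4, -0.6, 0.1]
gripper_width: 1.001
grip_force: 0.0
```

```bash
python3 - <<'E'
from h import *
o=r.get_obs();print({k:np.round(o[k],4).tolist() for k in("clock","joint_positions","tcp_pos","tcp_rot")})
cal=r.get_calibration("wrist");I=r.snapshot("wrist");T=r.snapshot("top")
ct=r.get_calibration("top")
for n,c,i in(("wrist",cal,I),("top",ct,T)):
    for b in blobs(i,(60,80,20),(95,255,200),100):
        m=cv2.minAreaRect(b);print(n,"tin",np.round(plane(c,[m[0]],.055),3))
cv2.imwrite("pics/w2.png",I[:,:,::-1]);cv2.imwrite("pics/t2.png",T[:,:,::-1])
print("bar bottom/top proj",project(cal,[(.654,-.064,.075),(.654,-.064,.185)]))
E
```

```text
{'clock': 8.3167, 'joint_positions': [-0.842, -0.2159, 2.1586, 0.7657, 0.7906, -2.8202], 'tcp_pos': [0.5115, -0.1988, 0.2155], 'tcp_rot': [0.0155, 0.9307, -0.0057, 0.3654]}
wrist tin [[ 0.493 -0.222  0.055]]
top tin [[ 0.5   -0.221  0.055]]
bar bottom/top proj [[412.41747109 191.914989  ]
 [436.67640162 292.02470387]]
```

View pics/w2.png

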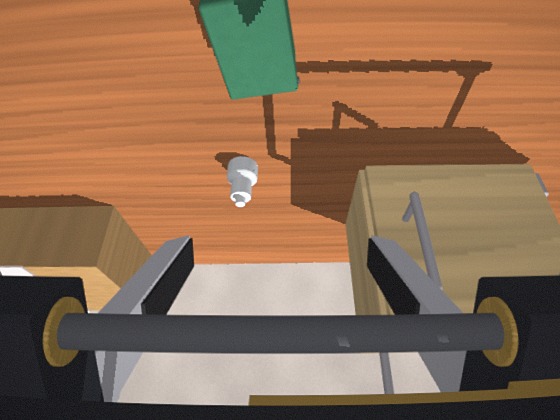

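The wrist view shows the lockring at (241,182) and the tin at (250,50), standing free. The handle bar runs from (415,195) to about (437,288), within 2–3 px of its predicted projection (412,192)–(437,292). That confirms the handle at (0.654, −0.064). Joint 6 ran to its limit in this sideways spot, so I plan the rest from the actual pose.

```bash
cat >> h.py <<'E'
from scipy.spatial.transform import Rotation as Ro
def tool(heading,tilt):
    h,t=np.radians(heading),np.radians(tilt)
    z=np.array([np.sin(t)*np.cos(h),np.sin(t)*np.sin(h),-np.cos(t)]);y=np.array([-np.sin(h),np.cos(h),0])
    return Ro.from_matrix(np.c_[np.cross(y,z),y,z])
def togo(p,R):
    o=r.get_obs();C=Ro.from_quat(o["tcp_rot"])
    print("shift units",np.round(C.inv().apply(np.array(p)-o["tcp_pos"])/.025,2),"after turn",np.round(R.inv().apply(np.array(p)-o["tcp_pos"])/.025,2),"turn units",np.round((C.inv()*R).as_rotvec()/.12,2))
E
python3 - <<'E'
from h import *
R=tool(0,43);z=R.apply([0,0,1])
g=np.array([.654,-.064,.138])
togo(g+.008*z-.11*z,R)
togo(g+.008*z-.14*z-[.05,0,0],R)
E
```

```text
shift units [-1.88  5.56  1.93] after turn [-1.99  5.48  2.07] turn units [-0.2  -0.03 -0.16]
shift units [-0.41  5.47 -0.63] after turn [-0.52  5.48 -0.5 ] turn units [-0.2  -0.03 -0.16]
```

Call:
{"fn": "arm_command", "kwargs": {"rows": [{"dx": -0.06,"dy": 0.78,"dz": -0.09,"rx": 0,"ry": 0,"rz": 0},{"dx": -0.06,"dy": 0.78,"dz": -0.09,"rx": 0,"ry": 0,"rz": 0},{"dx": -0.06,"dy": 0.78,"dz": -0.09,"rx": 0,"ry": 0,"rz": 0},{"dx": -0.06,"dy": 0.78,"dz": -0.09,"rx": 0,"ry": 0,"rz": 0},{"dx": -0.06,"dy": 0.78,"dz": -0.09,"rx": 0,"ry": 0,"rz": 0},{"dx": -0.06,"dy": 0.78,"dz": -0.09,"rx": 0,"ry": 0,"rz": 0},{"dx": -0.06,"dy": 0.78,"dz": -0.09,"rx": -0.2,"ry": 0,"rz": -0.16},{"dx": 0,"dy": 0,"dz": 0,"rx": 0,"ry": 0,"rz": 0}]}}

```text
clock: 9.08
tcp_pos: [0.5153, -0.0622, 0.2356]
tcp_rot: [-0.002, 0.931, 0.001, 0.365]
wrist_force: [0.6, 0.3, -0.2]
gripper_width: 1.003
grip_force: 0.0
```

```bash
python3 - <<'E'
from h import *
R=tool(0,43);z=R.apply([0,0,1])
o=r.get_obs();print({k:np.round(o[k],4).tolist() for k in("clock","joint_positions","tcp_pos","tcp_rot")})
cal=r.get_calibration("wrist");I=r.snapshot("wrist");cv2.imwrite("pics/w3.png",I[:,:,::-1])
print(np.round(project(cal,[(.654,-.064,.075),(.654,-.064,.13),(.654,-.064,.185)])))
togo(np.array([.654,-.064,.138])+.008*z,R)
E
```

```text
{'clock': 9.0833, 'joint_positions': [-0.5095, -0.3848, 2.2305, 0.5509, 0.6946, -2.4036], 'tcp_pos': [0.5153, -0.0622, 0.2356], 'tcp_rot': [-0.0018, 0.931, 0.0015, 0.365]}
[[278. 177.]
 [278. 221.]
 [278. 273.]]
shift units [-1.42 -0.03  6.95] after turn [-1.4  -0.02  6.95] turn units [ 0.02 -0.02  0.01]
```

View pics/w3.png

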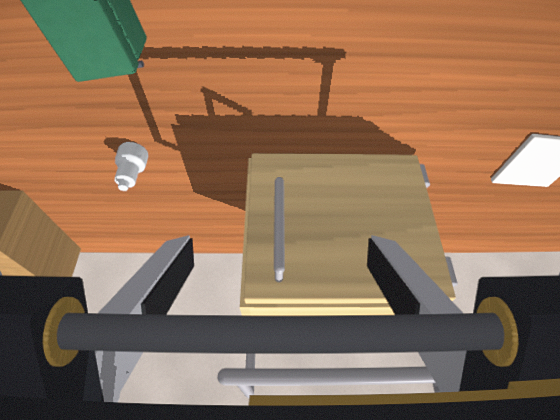

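The wrist view shows the bar at column 279, rows 178–275, centred between the open fingers and in agreement with the prediction (278, 177–273). I move in along the tool axis under the rail.

Call:
{"fn": "arm_command", "kwargs": {"rows": [{"dx": -0.7,"dy": 0,"dz": 0.3,"rx": 0,"ry": 0,"rz": 0},{"dx": -0.7,"dy": -0.03,"dz": 0.7,"rx": 0,"ry": 0,"rz": 0},{"dx": 0,"dy": 0,"dz": 0.9,"rx": 0,"ry": 0,"rz": 0},{"dx": 0,"dy": 0,"dz": 0.9,"rx": 0,"ry": 0,"rz": 0},{"dx": 0,"dy": 0,"dz": 0.9,"rx": 0,"ry": 0,"rz": 0},{"dx": 0,"dy": 0,"dz": 0.9,"rx": 0,"ry": 0,"rz": 0},{"dx": 0,"dy": 0,"dz": 0.6,"rx": 0,"ry": 0,"rz": 0},{"dx": 0,"dy": 0,"dz": 0,"rx": 0,"ry": 0,"rz": 0}]}}

```text
clock: 9.8
tcp_pos: [0.6288, -0.0659, 0.1592]
tcp_rot: [0.002, 0.932, 0.001, 0.362]
wrist_force: [-0.0, 0.1, -0.6]
gripper_width: 0.999
grip_force: 0.0
```

```bash
python3 - <<'E'
from h import *
R=tool(0,43);z=R.apply([0,0,1])
o=r.get_obs();print({k:np.round(o[k],4).tolist() for k in("clock","joint_positions","tcp_pos","wrist_force")})
togo(np.array([.654,-.064,.138])+.008*z,R)
E
```

```text
{'clock': 9.8, 'joint_positions': [-0.3739, 0.0407, 2.0614, 0.664, 0.4145, -2.4699], 'tcp_pos': [0.6288, -0.0659, 0.1592], 'wrist_force': [-0.041, 0.1096, -0.5662]}
shift units [-0.17  0.08  1.62] after turn [-0.16  0.08  1.63] turn units [ 0.01 -0.07 -0.03]
```

Call:
{"fn": "arm_command", "kwargs": {"rows": [{"dx": -0.1,"dy": 0.05,"dz": 0.6,"rx": 0,"ry": 0,"rz": 0},{"dx": -0.06,"dy": 0.03,"dz": 0.6,"rx": 0,"ry": 0,"rz": 0},{"dx": 0,"dy": 0,"dz": 0.4,"rx": 0,"ry": 0,"rz": 0},{"dx": 0,"dy": 0,"dz": 0,"rx": 0,"ry": 0,"rz": 0},{"dx": 0,"dy": 0,"dz": 0,"rx": 0,"ry": 0,"rz": 0}]}}

```text
clock: 10.22
tcp_pos: [0.6586, -0.0637, 0.1359]
tcp_rot: [0.001, 0.931, 0.001, 0.365]
wrist_force: [-0.6, 0.1, -0.9]
gripper_width: 0.998
grip_force: 0.0
```

Call:
{"fn": "arm_command", "kwargs": {"rows": [{"dx": 0,"dy": 0,"dz": 0,"rx": 0,"ry": 0,"rz": 0},{"dx": 0,"dy": 0,"dz": 0,"rx": 0,"ry": 0,"rz": 0},{"dx": 0,"dy": 0,"dz": 0,"rx": 0,"ry": 0,"rz": 0},{"dx": 0,"dy": 0,"dz": 0,"rx": 0,"ry": 0,"rz": 0},{"dx": 0,"dy": 0,"dz": 0,"rx": 0,"ry": 0,"rz": 0},{"dx": 0,"dy": 0,"dz": 0,"rx": 0,"ry": 0,"rz": 0},{"dx": 0,"dy": 0,"dz": 0,"rx": 0,"ry": 0,"rz": 0},{"dx": 0,"dy": 0,"dz": 0,"rx": 0,"ry": 0,"rz": 0}], "hand": 0, "squeeze": 25}}

```text
clock: 10.88
tcp_pos: [0.6584, -0.063, 0.1358]
tcp_rot: [0.001, 0.931, 0.001, 0.365]
wrist_force: [0.5, 0.4, -0.1]
gripper_width: 0.474
grip_force: 0.0
```

```bash
python3 - <<'E'
from h import *
R=tool(0,43);z=R.apply([0,0,1])
o=r.get_obs();print({k:np.round(o[k],4).tolist() for k in("clock","joint_positions","tcp_pos","tcp_rot","wrist_force","gripper_width")})
print(o["tcp_pos"]-.008*Ro.from_quat(o["tcp_rot"]).apply([0,0,1]))
E
```

```text
{'clock': 10.8833, 'joint_positions': [-0.343, 0.144, 2.012, 0.7253, 0.3532, -2.5177], 'tcp_pos': [0.6584, -0.063, 0.1358], 'tcp_rot': [0.0013, 0.9311, 0.0011, 0.3647], 'wrist_force': [0.548, 0.3768, -0.0963], 'gripper_width': 0.4735}
[ 0.6529826  -0.06297253  0.14162367]
```

Call:
{"fn": "arm_command", "kwargs": {"rows": [{"dx": 0,"dy": 0,"dz": 0,"rx": 0,"ry": 0,"rz": 0},{"dx": 0,"dy": 0,"dz": 0,"rx": 0,"ry": 0,"rz": 0},{"dx": 0,"dy": 0,"dz": 0,"rx": 0,"ry": 0,"rz": 0},{"dx": 0,"dy": 0,"dz": 0,"rx": 0,"ry": 0,"rz": 0},{"dx": 0,"dy": 0,"dz": 0,"rx": 0,"ry": 0,"rz": 0},{"dx": 0,"dy": 0,"dz": 0,"rx": 0,"ry": 0,"rz": 0},{"dx": 0,"dy": 0,"dz": 0,"rx": 0,"ry": 0,"rz": 0}]}}

```text
clock: 11.47
tcp_pos: [0.6584, -0.0627, 0.1357]
tcp_rot: [0.001, 0.931, 0.001, 0.365]
wrist_force: [0.4, 2.5, -0.4]
gripper_width: 0.099
grip_force: 25.0
```

Call:
{"fn": "arm_command", "kwargs": {"rows": [{"dx": 0.13,"dy": 0.04,"dz": -0.12,"rx": 0.14,"ry": 0,"rz": 0.15},{"dx": 0.13,"dy": 0.04,"dz": -0.12,"rx": 0.14,"ry": 0,"rz": 0.15},{"dx": 0.13,"dy": 0.04,"dz": -0.12,"rx": 0.14,"ry": 0,"rz": 0.15},{"dx": 0.13,"dy": 0.04,"dz": -0.12,"rx": 0.14,"ry": 0,"rz": 0.15}], "squeeze": 30}}

```text
clock: 11.8
tcp_pos: [0.641, -0.0578, 0.1357]
tcp_rot: [0.048, 0.93, -0.017, 0.364]
wrist_force: [3.1, 1.7, -2.2]
gripper_width: 0.101
grip_force: 30.0
```

```bash
cat >> h.py <<'E'
def st(H=(.699,.116)):
    o=r.get_obs();C=Ro.from_quat(o["tcp_rot"]);z=C.apply([0,0,1]);g=o["tcp_pos"]-.008*z
    d=g[:2]-H;a=np.arctan2(-.18,-.045)-np.arctan2(d[1],d[0]);a%=2*np.pi
    a=a-2*np.pi if a>5 else a
    print("t",round(float(o["clock"]),2),"door",round(a,3),"rad",round(np.hypot(*d),4),"g",np.round(g,3),"heading",round(np.degrees(np.arctan2(z[1],z[0])),1),"tilt",round(np.degrees(np.arccos(-z[2])),1),"q",np.round(o["joint_positions"],2),"F",np.round(o["wrist_force"],1),"T",np.round(o["torque"],1),"w",round(float(o["gripper_width"]),3))
E
python3 -c "from h import *;st()"
```

```text
t 11.8 door 0.106 rad 0.1845 g [ 0.636 -0.057  0.142] heading -5.6 tilt 42.8 q [-0.29  0.11  2.06  0.51  0.28 -2.2 ] F [ 3.1  1.7 -2.2] T [0.3 0.3 0.2] w 0.101
```

Call:
{"fn": "arm_command", "kwargs": {"rows": [{"dx": 0.16,"dy": 0.05,"dz": -0.15,"rx": 0.17,"ry": 0,"rz": 0.18},{"dx": 0.16,"dy": 0.05,"dz": -0.15,"rx": 0.17,"ry": 0,"rz": 0.18},{"dx": 0.16,"dy": 0.05,"dz": -0.15,"rx": 0.17,"ry": 0,"rz": 0.18},{"dx": 0.16,"dy": 0.05,"dz": -0.15,"rx": 0.17,"ry": 0,"rz": 0.18},{"dx": 0.16,"dy": 0.05,"dz": -0.15,"rx": 0.17,"ry": 0,"rz": 0.18},{"dx": 0.16,"dy": 0.05,"dz": -0.15,"rx": 0.17,"ry": 0,"rz": 0.18}]}}

```text
clock: 12.3
tcp_pos: [0.6099, -0.044, 0.1358]
tcp_rot: [0.13, 0.922, -0.05, 0.361]
wrist_force: [6.4, 6.4, -6.2]
gripper_width: 0.102
grip_force: 30.0
```

```bash
python3 -c "from h import *;st()"
```

```text
t 12.3 door 0.292 rad 0.1845 g [ 0.605 -0.043  0.142] heading -15.8 tilt 42.8 q [-0.18  0.05  2.11 -0.29  0.24 -1.21] F [ 6.4  6.4 -6.2] T [1.3 0.3 1. ] w 0.102
```

Call:
{"fn": "arm_command", "kwargs": {"rows": [{"dx": 0.16,"dy": 0.08,"dz": -0.15,"rx": 0.17,"ry": 0,"rz": 0.18},{"dx": 0.16,"dy": 0.06,"dz": -0.15,"rx": 0.17,"ry": 0,"rz": 0.18},{"dx": 0.16,"dy": 0.06,"dz": -0.15,"rx": 0.17,"ry": 0,"rz": 0.18},{"dx": 0.16,"dy": 0.05,"dz": -0.15,"rx": 0.17,"ry": 0,"rz": 0.18},{"dx": 0.16,"dy": 0.05,"dz": -0.15,"rx": 0.17,"ry": 0,"rz": 0.18},{"dx": 0.16,"dy": 0.05,"dz": -0.15,"rx": 0.17,"ry": 0,"rz": 0.18},{"dx": 0.16,"dy": 0.05,"dz": -0.15,"rx": 0.17,"ry": 0,"rz": 0.18},{"dx": 0.16,"dy": 0.05,"dz": -0.15,"rx": 0.17,"ry": 0,"rz": 0.18}]}}

```text
clock: 12.97
tcp_pos: [0.5735, -0.0171, 0.1357]
tcp_rot: [0.238, 0.9, -0.093, 0.352]
wrist_force: [5.5, 3.4, -6.6]
gripper_width: 0.094
grip_force: 30.0
```

```bash
python3 -c "from h import *;st()"
```

```text
t 12.97 door 0.54 rad 0.1843 g [ 0.569 -0.014  0.142] heading -29.5 tilt 42.7 q [ 0.02  0.04  2.12 -0.89  0.46 -0.32] F [ 5.5  3.4 -6.6] T [1.  0.3 0.7] w 0.094
```

Call:
{"fn": "arm_command", "kwargs": {"rows": [{"dx": 0.16,"dy": 0.06,"dz": -0.15,"rx": 0.17,"ry": 0,"rz": 0.18},{"dx": 0.16,"dy": 0.06,"dz": -0.15,"rx": 0.17,"ry": 0,"rz": 0.18},{"dx": 0.16,"dy": 0.05,"dz": -0.15,"rx": 0.17,"ry": 0,"rz": 0.18},{"dx": 0.16,"dy": 0.05,"dz": -0.15,"rx": 0.17,"ry": 0,"rz": 0.18},{"dx": 0.16,"dy": 0.05,"dz": -0.15,"rx": 0.17,"ry": 0,"rz": 0.18},{"dx": 0.16,"dy": 0.05,"dz": -0.15,"rx": 0.17,"ry": 0,"rz": 0.18},{"dx": 0.16,"dy": 0.05,"dz": -0.15,"rx": 0.17,"ry": 0,"rz": 0.18},{"dx": 0.16,"dy": 0.05,"dz": -0.15,"rx": 0.17,"ry": 0,"rz": 0.18}]}}

```text
clock: 13.63
tcp_pos: [0.5448, 0.0177, 0.1358]
tcp_rot: [0.342, 0.866, -0.133, 0.339]
wrist_force: [7.5, 2.4, -8.1]
gripper_width: 0.102
grip_force: 30.0
```

```bash
python3 -c "from h import *;st()"
```

```text
t 13.63 door 0.787 rad 0.1843 g [0.541 0.021 0.142] heading -43.1 tilt 42.7 q [ 0.21  0.1   2.06 -0.95  0.75  0.04] F [ 7.5  2.4 -8.1] T [ 1.2 -0.1  0.8] w 0.102
```

Call:
{"fn": "arm_command", "kwargs": {"rows": [{"dx": 0.19,"dy": 0.08,"dz": -0.12,"rx": 0.17,"ry": 0,"rz": 0.18},{"dx": 0.18,"dy": 0.07,"dz": -0.13,"rx": 0.17,"ry": 0,"rz": 0.18},{"dx": 0.16,"dy": 0.06,"dz": -0.15,"rx": 0.17,"ry": 0,"rz": 0.18},{"dx": 0.16,"dy": 0.05,"dz": -0.15,"rx": 0.17,"ry": 0,"rz": 0.18},{"dx": 0.16,"dy": 0.05,"dz": -0.15,"rx": 0.17,"ry": 0,"rz": 0.18},{"dx": 0.16,"dy": 0.05,"dz": -0.15,"rx": 0.17,"ry": 0,"rz": 0.18},{"dx": 0.16,"dy": 0.05,"dz": -0.15,"rx": 0.17,"ry": 0,"rz": 0.18},{"dx": 0.16,"dy": 0.05,"dz": -0.15,"rx": 0.17,"ry": 0,"rz": 0.18}]}}

```text
clock: 14.3
tcp_pos: [0.5256, 0.0576, 0.1357]
tcp_rot: [0.442, 0.819, -0.175, 0.321]
wrist_force: [5.6, -0.2, -2.6]
gripper_width: 0.099
grip_force: 30.0
```

```bash
python3 -c "from h import *;st()"
```

```text
t 14.3 door 1.03 rad 0.1844 g [0.523 0.062 0.142] heading -56.9 tilt 42.9 q [ 0.36  0.21  1.93 -0.89  1.03  0.28] F [ 5.6 -0.2 -2.6] T [ 0.5 -0.4  0.6] w 0.099
```

Call:
{"fn": "arm_command", "kwargs": {"rows": [{"dx": 0.17,"dy": 0.07,"dz": -0.14,"rx": 0.17,"ry": 0,"rz": 0.18},{"dx": 0.16,"dy": 0.06,"dz": -0.15,"rx": 0.17,"ry": 0,"rz": 0.18},{"dx": 0.16,"dy": 0.06,"dz": -0.15,"rx": 0.17,"ry": 0,"rz": 0.18},{"dx": 0.16,"dy": 0.05,"dz": -0.15,"rx": 0.17,"ry": 0,"rz": 0.18},{"dx": 0.16,"dy": 0.05,"dz": -0.15,"rx": 0.17,"ry": 0,"rz": 0.18},{"dx": 0.16,"dy": 0.05,"dz": -0.15,"rx": 0.17,"ry": 0,"rz": 0.18},{"dx": 0.16,"dy": 0.05,"dz": -0.15,"rx": 0.17,"ry": 0,"rz": 0.18},{"dx": 0.16,"dy": 0.05,"dz": -0.15,"rx": 0.17,"ry": 0,"rz": 0.18}]}}

```text
clock: 14.97
tcp_pos: [0.5165, 0.1015, 0.1357]
tcp_rot: [0.535, 0.761, -0.212, 0.299]
wrist_force: [7.9, -1.1, -2.0]
gripper_width: 0.099
grip_force: 30.0
```

```bash
python3 -c "from h import *;st()"
```

```text
t 14.97 door 1.275 rad 0.1846 g [0.515 0.107 0.142] heading -70.4 tilt 43.0 q [ 0.46  0.34  1.76 -0.79  1.26  0.45] F [ 7.9 -1.1 -2. ] T [ 0.3 -0.8  0.8] w 0.099
```

Call:
{"fn": "arm_command", "kwargs": {"rows": [{"dx": 0.16,"dy": 0.08,"dz": -0.15,"rx": 0.17,"ry": 0,"rz": 0.18},{"dx": 0.16,"dy": 0.07,"dz": -0.15,"rx": 0.17,"ry": 0,"rz": 0.18},{"dx": 0.16,"dy": 0.06,"dz": -0.15,"rx": 0.17,"ry": 0,"rz": 0.18},{"dx": 0.16,"dy": 0.06,"dz": -0.15,"rx": 0.17,"ry": 0,"rz": 0.18},{"dx": 0.16,"dy": 0.06,"dz": -0.15,"rx": 0.17,"ry": 0,"rz": 0.18},{"dx": 0.16,"dy": 0.05,"dz": -0.15,"rx": 0.17,"ry": 0,"rz": 0.18},{"dx": 0.16,"dy": 0.05,"dz": -0.15,"rx": 0.17,"ry": 0,"rz": 0.18},{"dx": 0.16,"dy": 0.05,"dz": -0.15,"rx": 0.17,"ry": 0,"rz": 0.18}]}}

```text
clock: 15.63
tcp_pos: [0.5182, 0.1461, 0.1357]
tcp_rot: [0.622, 0.692, -0.247, 0.272]
wrist_force: [8.2, -3.4, -1.5]
gripper_width: 0.094
grip_force: 30.0
```

```bash
python3 -c "from h import *;st()"
```

```text
t 15.63 door 1.519 rad 0.1848 g [0.518 0.152 0.142] heading -84.1 tilt 43.1 q [ 0.5   0.48  1.56 -0.68  1.48  0.6 ] F [ 8.2 -3.4 -1.5] T [-0.  -1.   0.9] w 0.094
```

Call:
{"fn": "arm_command", "kwargs": {"rows": [{"dx": 0.16,"dy": 0.08,"dz": -0.15,"rx": 0.17,"ry": 0,"rz": 0.18},{"dx": 0.16,"dy": 0.08,"dz": -0.15,"rx": 0.17,"ry": 0,"rz": 0.18},{"dx": 0.16,"dy": 0.07,"dz": -0.15,"rx": 0.17,"ry": 0,"rz": 0.18},{"dx": 0.16,"dy": 0.06,"dz": -0.15,"rx": 0.17,"ry": 0,"rz": 0.18},{"dx": 0.16,"dy": 0.06,"dz": -0.15,"rx": 0.17,"ry": 0,"rz": 0.18},{"dx": 0.16,"dy": 0.05,"dz": -0.15,"rx": 0.17,"ry": 0,"rz": 0.18},{"dx": 0.13,"dy": 0.05,"dz": -0.12,"rx": 0.14,"ry": 0,"rz": 0.15},{"dx": 0.1,"dy": 0.03,"dz": -0.1,"rx": 0.11,"ry": 0,"rz": 0.12}]}}

```text
clock: 16.3
tcp_pos: [0.5294, 0.1862, 0.1357]
tcp_rot: [0.694, 0.618, -0.277, 0.243]
wrist_force: [4.9, -4.1, 1.4]
gripper_width: 0.101
grip_force: 30.0
```

```bash
python3 -c "from h import *;st()"
```

```text
t 16.3 door 1.747 rad 0.1851 g [0.53  0.192 0.142] heading -97.0 tilt 43.2 q [ 0.51  0.61  1.35 -0.59  1.67  0.72] F [ 4.9 -4.1  1.4] T [-0.4 -0.8  0.7] w 0.101
```

Call:
{"fn": "arm_command", "kwargs": {"rows": [{"dx": 0.08,"dy": 0.03,"dz": -0.08,"rx": 0.09,"ry": 0,"rz": 0.09},{"dx": 0.08,"dy": 0.03,"dz": -0.08,"rx": 0.09,"ry": 0,"rz": 0.09},{"dx": 0.08,"dy": 0.03,"dz": -0.08,"rx": 0.09,"ry": 0,"rz": 0.09},{"dx": 0.08,"dy": 0.03,"dz": -0.08,"rx": 0.09,"ry": 0,"rz": 0.09},{"dx": 0.08,"dy": 0.03,"dz": -0.08,"rx": 0.09,"ry": 0,"rz": 0.09},{"dx": 0.06,"dy": 0.02,"dz": -0.05,"rx": 0.06,"ry": 0,"rz": 0.06}]}}

```text
clock: 16.8
tcp_pos: [0.5361, 0.2009, 0.1357]
tcp_rot: [0.72, 0.588, -0.288, 0.23]
wrist_force: [5.7, -4.3, 0.6]
gripper_width: 0.098
grip_force: 30.0
```

```bash
python3 -c "from h import *;st()"
```

```text
t 16.8 door 1.835 rad 0.1852 g [0.537 0.206 0.142] heading -102.1 tilt 43.3 q [ 0.51  0.67  1.26 -0.55  1.74  0.77] F [ 5.7 -4.3  0.6] T [-0.4 -0.8  0.8] w 0.098
```

Call:
{"fn": "arm_command", "kwargs": {"rows": [{"dx": 0.04,"dy": 0.02,"dz": -0.04,"rx": 0.04,"ry": 0,"rz": 0.05},{"dx": 0.04,"dy": 0.02,"dz": -0.04,"rx": 0.04,"ry": 0,"rz": 0.05},{"dx": 0.04,"dy": 0.02,"dz": -0.04,"rx": 0.04,"ry": 0,"rz": 0.05},{"dx": 0,"dy": 0,"dz": 0,"rx": 0,"ry": 0,"rz": 0}]}}

```text
clock: 17.13
tcp_pos: [0.5382, 0.2048, 0.1357]
tcp_rot: [0.727, 0.579, -0.29, 0.228]
wrist_force: [4.8, -3.5, 0.6]
gripper_width: 0.1
grip_force: 30.0
```

```bash
python3 -c "from h import *;st()"
```

```text
t 17.13 door 1.859 rad 0.1852 g [0.539 0.21  0.142] heading -103.4 tilt 43.3 q [ 0.51  0.68  1.24 -0.54  1.76  0.78] F [ 4.8 -3.5  0.6] T [-0.2 -0.7  0.6] w 0.1
```

Not yet at the stop: there is only about 1 N of drag. I creep on until the force rises.

Call:
{"fn": "arm_command", "kwargs": {"rows": [{"dx": 0.04,"dy": 0.02,"dz": -0.04,"rx": 0.04,"ry": 0,"rz": 0.05},{"dx": 0.04,"dy": 0.02,"dz": -0.04,"rx": 0.04,"ry": 0,"rz": 0.05},{"dx": 0.04,"dy": 0.02,"dz": -0.04,"rx": 0.04,"ry": 0,"rz": 0.05},{"dx": 0,"dy": 0,"dz": 0,"rx": 0,"ry": 0,"rz": 0}]}}

```text
clock: 17.47
tcp_pos: [0.5392, 0.2068, 0.1357]
tcp_rot: [0.733, 0.57, -0.295, 0.225]
wrist_force: [2.2, -7.4, 1.3]
gripper_width: 0.094
grip_force: 30.0
```

```bash
python3 -c "from h import *;st()"
```

```text
t 17.47 door 1.871 rad 0.1853 g [0.541 0.212 0.142] heading -104.8 tilt 43.6 q [ 0.5   0.69  1.22 -0.53  1.78  0.79] F [ 2.2 -7.4  1.3] T [-0.9 -0.4  0.5] w 0.094
```

The stop is reached: the tangential force rises to 5 N. I open the fingers and back out along the tool axis.

Call:
{"fn": "arm_command", "kwargs": {"rows": [{"dx": 0,"dy": 0,"dz": 0,"rx": 0,"ry": 0,"rz": 0},{"dx": 0,"dy": 0,"dz": 0,"rx": 0,"ry": 0,"rz": 0},{"dx": 0,"dy": 0,"dz": 0,"rx": 0,"ry": 0,"rz": 0},{"dx": 0,"dy": 0,"dz": 0,"rx": 0,"ry": 0,"rz": 0},{"dx": 0,"dy": 0,"dz": 0,"rx": 0,"ry": 0,"rz": 0},{"dx": 0,"dy": 0,"dz": 0,"rx": 0,"ry": 0,"rz": 0},{"dx": 0,"dy": 0,"dz": 0,"rx": 0,"ry": 0,"rz": 0},{"dx": 0,"dy": 0,"dz": 0,"rx": 0,"ry": 0,"rz": 0}], "hand": 0.6}}

```text
clock: 18.13
tcp_pos: [0.5378, 0.2097, 0.1352]
tcp_rot: [0.733, 0.571, -0.294, 0.223]
wrist_force: [-0.1, -0.2, 0.2]
gripper_width: 0.591
grip_force: 0.0
```

Call:
{"fn": "arm_command", "kwargs": {"rows": [{"dx": 0,"dy": 0,"dz": -0.3,"rx": 0,"ry": 0,"rz": 0},{"dx": 0,"dy": 0,"dz": -0.5,"rx": 0,"ry": 0,"rz": 0},{"dx": 0,"dy": 0,"dz": -0.7,"rx": 0,"ry": 0,"rz": 0},{"dx": 0,"dy": 0,"dz": -0.8,"rx": 0,"ry": 0,"rz": 0},{"dx": 0,"dy": 0,"dz": -0.8,"rx": 0,"ry": 0,"rz": 0},{"dx": 0,"dy": 0,"dz": -0.8,"rx": 0,"ry": 0,"rz": 0},{"dx": 0,"dy": 0,"dz": -0.8,"rx": 0,"ry": 0,"rz": 0},{"dx": 0,"dy": 0,"dz": 0,"rx": 0,"ry": 0,"rz": 0}]}}

```text
clock: 18.8
tcp_pos: [0.5602, 0.2905, 0.2243]
tcp_rot: [0.734, 0.572, -0.29, 0.223]
wrist_force: [0.3, 0.5, 0.6]
gripper_width: 0.6
grip_force: 0.0
```

```bash
python3 - <<'E'
from h import *
st()
T=r.snapshot("top");S=r.snapshot("scene");cv2.imwrite("pics/t4.png",T[:,:,::-1])
cv2.imwrite("pics/t4s4.png",cv2.resize(np.hstack([T[40:330,150:460],S[120:410,100:410]]),(800,374))[:,:,::-1])
E
```

```text
t 18.8 door 2.244 rad 0.2263 g [0.562 0.296 0.23 ] heading -104.5 tilt 43.0 q [ 0.58  0.75  0.94 -0.53  2.    0.74] F [0.3 0.5 0.6] T [ 0.3  0.  -0. ] w 0.6
```

View pics/t4s4.png

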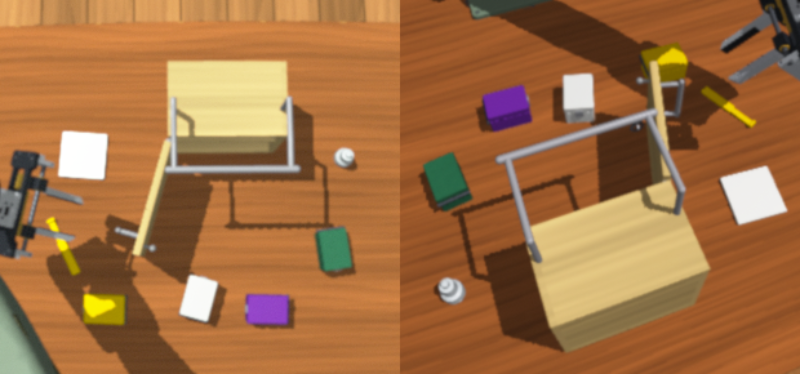

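The view shows the door swung round to the left (leaf from (168,140) to (137,253)), the tin upright at (334,250), and the lockring, coaster and lever in place, with the gripper clear. Next is a numeric check of the door angle and the bystanders.

```bash
python3 - <<'E'
from h import *
ct=r.get_calibration("top")
A=cv2.imread("pics/top.png")[:,:,::-1].copy();B=cv2.imread("pics/t4.png")[:,:,::-1].copy()
for I in(A,B):
    for nm,lo,hi in(("white",(0,0,170),(179,45,255)),("yellow",(22,180,120),(34,255,255)),("green",(60,80,20),(95,255,200))):
        for c in blobs(I,lo,hi):
            m=cv2.minAreaRect(c)
            if 120<m[0][1]<260 and m[1][0]<60 and m[1][1]<60: print(nm,np.round(m[0],1),np.round(m[1],1),end="; ")
    print()
H=cv2.cvtColor(B,cv2.COLOR_RGB2HSV);m=cv2.inRange(H,np.array((14,50,140)),np.array((32,170,255)))
m[:,:245]=0;m[:160]=0;m[:,290:]=0;m[240:]=0
P=plane(ct,np.argwhere(m)[:,::-1],.197)[:,:2]
vx,vy,_,_=cv2.fitLine(P.astype(np.float32),cv2.DIST_HUBER,0,.01,.01).ravel()
d=np.array([vx,vy])*-np.sign(vx);print(len(P),"door angle",np.pi/2+np.arctan2(d[1],-d[0]), "cupboard yaw ~ -0.009")
E
```

```text
white [416.5 161. ] [12. 13.]; white [214.1 160.2] [35.5 35.5]; yellow [198.6 230.7] [48.3  7.6]; green [313.8 216.2] [30.8 21.2]; 
white [102.4 239.8] [10.7 13.4]; white [416.1 160.4] [11.4 14.1]; white [214.2 160.2] [35.8 35.8]; yellow [202.4 238.6] [29.9  7.4]; yellow [190.8 213.9] [11.3  6.2]; green [408.2 233.1] [30.7 23. ]; 
754 door angle 1.8520572 cupboard yaw ~ -0.009
```

```bash
python3 -c "
from plant import r
print(r.sign_off())"
```

```text
the job is handed in; nothing more can be done
None
```

The green tin stands upright and released at about (0.50, -0.22), well outside the door's swing; the cupboard door was then pulled open by its handle and left at its stop (measured 1.85 rad); the lockring tool and coaster had not moved in the images, the partly hidden tire lever looked unmoved, and the job was handed in at about 19 s.

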